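Release a caught tray through the hole in a control box's back

TASK

The component tray of the cream control box is held shut by a spring catch. Take the wooden dowel from its stand, feel for the small hole in the steel plate on the box's back (its upper side) and gently push the catch down through it with the dowel until the tray springs out; then pull the tray out fully by its handle, and put the dowel back upright in its stand, all the way down. Do not press hard with the dowel, and leave the other parts on the bench where they are.

Things in the scene. Friction and masses are not known exactly. Their poses are not given: they have to be found in the camera images.
- box: Fixed cream plastic control box lying on its face, back up; 180 deep x 200 wide x 95 mm high, bolted down. Origin on the bench; box x points from the tray's handle to the rear, y along the front, z up; the box spans x -50 to +130, y -100 to +100 mm. On its upper side lies a steel plate, 50 (x) x 124 (y) x 4 mm, with one round 16 mm release hole (bevelled rim) and two screw heads (3 mm high, at x 0, y -43 and +43).
- hole_line (a point): Fixed point above the box's origin (axes as the box) at the height of the steel plate's flat upper face, 99 mm over the bench: the middle of the release hole's range. The plate's screws are slotted, so it was set by eye: the hole's centre is at box x = 0 but anywhere from y = -15 to +15 mm from this point; not measured, find it by feel or sight. The plate does not shift under the dowel.
- catch (a joint): How far the spring catch in the box is pressed down, m: 0 at rest, 0.014 at its hard stop. A steel bar under the whole range of the hole, its top 14 mm below the plate's upper face. It takes 6 N to start, 8 N at 7 mm, 11 N at the stop, plus a little friction; lets the tray go at 7 to 8 mm; springs back up when the dowel is withdrawn (the tray is not caught again).
- tray (a joint): How far the tray has slid out of the box's front (along box -x), m: 0 shut and caught, 0.085 fully out at its stop. Once the catch lets go, a spring pushes it out by 25 to 30 mm in about a second; from there it takes 2 to 3 N to pull, and it stays where it is left.
- tray_handle (a point): Middle of the steel bar handle on the tray's front: a level round bar about 10 mm thick, 100 mm long along box y, its centre 65 mm above the bench and 50 mm in front of the tray's front face (45 mm of free room behind the bar, nothing above it; the box's top is 30 mm higher). Moves with the tray. Axes as the box.
- dowel: Loose plain wooden dowel, round, 12 mm thick, 160 mm long, 14 to 28 g, lower end slightly bevelled; standing upright in the stand. Origin at the centre of its lower end, z along it upwards.
- stand: Fixed grey plastic block, 70 x 70 x 50 mm high, with one upright round 16 mm hole, 40 mm deep, in the middle of its top, in which the dowel stands (the upper 120 mm shows). Origin at the centre of its underside. To the left or to the right of the box.
- jar: bystander: closed clear jar with black cap, 56 mm across, 90 mm high. Loose; origin at the centre of its underside.
- breaker: bystander: white breaker, 70 x 54 x 96 mm, blue toggle bar on top. Loose; origin at the centre of its underside.
- relay: bystander: black relay on an aluminium heat sink, 100 x 70 x 91 mm. Loose; origin at the centre of its underside.
- gland: bystander: grey cable gland, 22 mm across, 30 mm high, standing. Loose; origin at the centre of its underside.
- terminals: bystander: black terminal strip, 110 x 22 x 18 mm. Loose; origin at the centre of its underside.
- screwdriver: bystander: screwdriver lying on the bench. Loose; origin at the centre of its underside (near its handle's middle).
- lamp_head: bystander: black and grey indicator head, 36 mm across, 42 mm high. Loose; origin at the centre of its underside.
There are look-alikes about, which are no part of the job. What is shaped like the stand but pink or purple is not meant.

How it is judged (in metres and radians):
On the way, in this order (a step that is already met when the one before it is completed fails the run):
1. the catch is pressed down through the hole with the dowel, far enough to let go (value of joint catch above 0.006 m and contact force between dowel and box above 1.5 N), for 0.05 s.
2. the tray is pulled out fully (at least 77 of its 85 mm) (value of joint tray above 0.077 m), for 0.2 s.
At the end, for the whole second after the job is handed in: The tray is out by at least 77 mm, the catch has sprung back up (within 3 mm), and the dowel is at rest in its stand's hole: lower end within 10 mm sideways of the stand's middle and less than 20 mm above the bench, leaning less than 0.25 rad (value of joint tray above 0.077 m and value of joint catch below 0.003 m and horizontal distance between dowel and stand below 0.01 m and height (world z) of dowel below 0.02 m and angle between dowel's own z axis and vertical below 0.25 rad and linear speed of dowel below 0.02 m/s); the robot touches nothing.
It fails at once if the dowel presses on the box, its plate or its catch with more than 35 N (contact force between dowel and box above 35 N).
It fails at once if a bystander is moved by more than 20 mm (distance of any of jar, breaker, relay, gland, terminals, screwdriver, lamp_head from where it was at the start of the episode above 0.02 m).
It also fails if it takes over 72 s, if anything falls off the work surface, if the arm or the gripper's body presses on something with over 40 N, if the wrist force passes 120 N, or if a joint passes its speed limit or range.

ROBOT

A 7-joint arm with a two-finger parallel gripper is mounted at the origin on the work surface. World frame = base frame: x ahead of the robot, y to its left, z up, the work surface at z = 0. Lengths are in m, angles in degrees, forces in N, time in s.
With the tool pointing down it reaches from about 0.425 to 0.875 m from the base axis. Payload 4.7 kg.
Tool frame: the origin (TCP) lies midway between the tips of the shut fingers; the grasp point (between the pads) lies 19 mm behind it; z points along the fingers, y is the direction in which the jaws open and shut (so a half turn about z gives the same grasp; the last joint's range is limited). The gripper opens to 87 mm and grips with 3 to 60 N. Pads are 19 mm wide; open, the fingers measure 117 mm over their backs; the gripper's body (75 mm by 190 mm) begins 51 mm behind the grasp point.
Start: joints at [-63.077, 18.392, -4.016, 83.108, 1.295, 78.541, -3.26], TCP at [0.286, 0.584, 0.223] pointing down, gripper open.
Joint ranges: [-163.93, 163.93], [-17.29, 119.83], [-79.2, 71.16], [3.27, 140.29], [-89.18, 269.18], [5.43, 117.66], [-154.24, 154.24]. Speed limits (degrees/s): [147.25, 147.25, 180, 180, 180, 180, 180].

INTERFACE

Orientations are given as [roll, pitch, yaw] about the fixed x, y, z axes, in that order (R = Rz(yaw) Ry(pitch) Rx(roll)).
In Python, from cell import env gives the robot as it stands. The module is installed in compiled form; this text tells all that it offers.
- The arm moves only by the tool servo_tool, never from a script. Its argument "plan" is a list of rows, each a list of 3 entries, a list of its own where there are three numbers: the opening, from 0 (shut) to 1 (fully open), then the shift along the tool's x, y, z in cm, then the turn, a rotation vector about the tool's x, y, z in degrees. A call has 1 to 20 rows; each row shifts and turns the pose as measured when the row begins, along the tool's axes as they then stand; what a row does not reach is not made up. A row lasts 1/12 s, in which the tool goes at most 41.7 mm and 7.16 degrees, less where a joint would pass 70% of its speed; a pose out of reach is approached as far as the arm can. A call is refused whole if a number of a shift passes 4.17 or a number of a turn 7.16, either way. A call with a gripper value outside its range is refused whole. The fingers move at their own pace and stop on an object; "force" is the grip in N (left out, the last holds). Time passes only in rows, so rows that do not move let the fingers close. It gives the time, the measured TCP pose, the force and the opening at its end, in the units of the state.
- env.get_obs(): the state, without advancing time (a new reading comes with each control period).
- env.read_camera(name): name is "scene" or "top" or "wrist"; returns a dict with "image" (384x512x3 uint8, blue, green, red), "fx", "fy", "cx", "cy" (pixels), "rvec" (rotation vector, rad) and "tvec" (3), from world to camera coordinates, as OpenCV has them; the wrist camera has in their place "T_tool_cam" (4x4, takes a point from camera to tool coordinates, whose origin is the TCP and whose axes are the flange's). Camera axes: x right, y down, z forward; pixel columns grow to the right and rows downward; lengths in m; the calibration is good to about 2 mm. A picture is of the moment at which its call begins: read the wrist's pose just before it. There is no depth.
- env.sign_off(): hands the job in, once; it reports no verdict.
The state is a dict: "time_s": time; "qpos": joint angles; "joint_velocities": joint speeds; "effort": joint torques, N m; "tool_pos": TCP position; "tool_rot": TCP orientation; "force": force on the tool from outside, world axes, zero at the start; "wrist_torque": the same for the moment, N m; "grip_width": finger opening in m.
Only numpy, scipy, OpenCV 4.12 (cv2) and the standard library are available. Lean on these libraries where they do the work, as an engineer would, in place of code of your own. Each camera call takes 0.05 s, during which the arm holds its last target. There are 200 camera calls.

## Working session

There is one attempt and no reset: what is moved stays moved. The work goes in short steps, Python scripts to look and compute and a tool call to move; the robot and the scene stay as the last step left them, time stands still between calls to the robot, and variables do not carry over. Pictures are saved under pics/ and viewed, about 8 in all and at most 12, crops included, and the job is handed in when it is done.

Besides the shell and the picture viewer there is one more tool, called after "Call:" as name(argument=value, ...) on one line, values as JSON. servo_tool: Moves the arm, as the interface text tells. Its arguments: {"type":"object","properties":{"plan":{"type":"array"},"force":{"type":"number"}},"required":["plan"]}

```bash
mkdir -p pics; cat > h.py <<'E'
import numpy as np,cv2
from cell import env
from scipy.spatial.transform import Rotation as R
def cam(name):
    o=env.get_obs(); c=env.read_camera(name)
    if 'rvec' in c:
        Rm=cv2.Rodrigues(np.array(c['rvec'],float))[0]; t=np.array(c['tvec'],float).ravel()
        c['R']=Rm.T; c['o']=-Rm.T@t
    else:
        T=np.eye(4);T[:3,:3]=R.from_euler('xyz',o['tool_rot'],degrees=True).as_matrix();T[:3,3]=o['tool_pos']
        T=T@np.array(c['T_tool_cam']); c['R']=T[:3,:3];c['o']=T[:3,3]
    return c
def ray(c,u,v):
    d=c['R']@np.array([(u-c['cx'])/c['fx'],(v-c['cy'])/c['fy'],1]);return d/np.linalg.norm(d)
def onz(c,u,v,z):
    d=ray(c,u,v);return c['o']+d*(z-c['o'][2])/d[2]
def proj(c,p):
    q=c['R'].T@(np.array(p)-c['o']);return c['fx']*q[0]/q[2]+c['cx'],c['fy']*q[1]/q[2]+c['cy']
E
python3 - <<'E'
from h import *
print(env.get_obs())
for n in('top','scene'):
    c=cam(n);cv2.imwrite(f'pics/{n}0.png',c['image']);print(n,c['o'],c['fx'],c['R'][:,2])
a=cv2.imread('pics/top0.png');b=cv2.imread('pics/scene0.png')
cv2.imwrite('pics/top0b.png',cv2.resize(a,(800,600),interpolation=cv2.INTER_CUBIC))
cv2.imwrite('pics/scene0b.png',cv2.resize(b,(800,600),interpolation=cv2.INTER_CUBIC))
E
```

```text
{'time_s': 0.0, 'qpos': array([-63.07631626,  18.43949836,  -4.01554381,  83.17360532,
         1.29455922,  78.54048554,  -3.2602721 ]), 'joint_velocities': array([ 0.08220633, -0.01512284, -0.06395183,  0.05638335, -0.0059869 ,
       -0.02501655, -0.01244765]), 'effort': array([ 2.95278733e-05, -4.91289318e+01, -4.03697211e-01, -3.12529886e+01,
       -6.39509107e-02,  4.36582498e-02,  1.52263888e-04]), 'tool_pos': array([0.28592575, 0.58313093, 0.2214679 ]), 'tool_rot': array([-1.79891627e+02,  5.23757802e-03,  1.53885694e+02]), 'force': array([-0.11555023, -1.19467687,  0.45259789]), 'wrist_torque': array([-0.04776692,  0.02581337,  0.00112946]), 'grip_width': 0.08695945212390647}
top [ 0.34014742 -0.00226541  1.14144738] 395.70057405075937 [ 0.15511757 -0.01607153 -0.98776528]
scene [1.12452152 0.32290701 0.95255118] 432.19139036437036 [-0.53724935 -0.30574506 -0.7860554 ]
```

View pics/top0b.png

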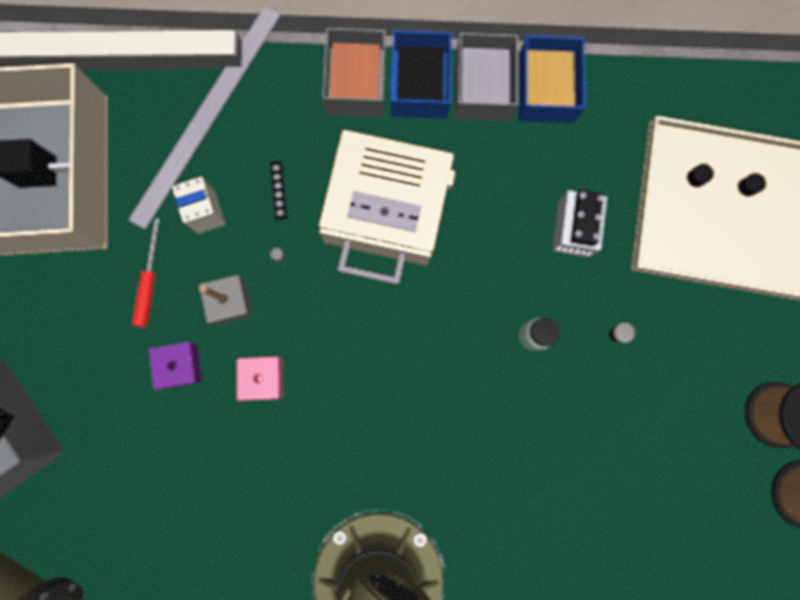

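View pics/scene0b.png

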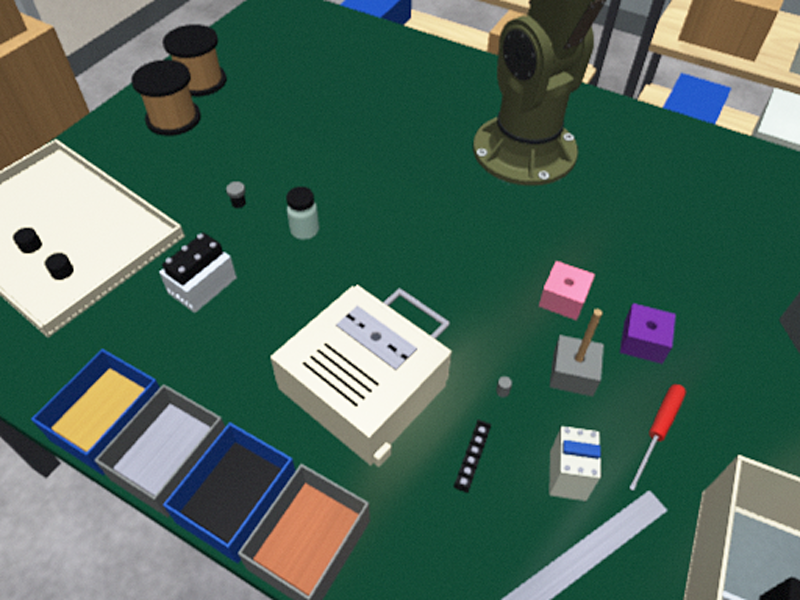

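The top view shows the plate and hole near (384,211), the handle bar at (370,274), and the grey stand at (224,299) with the dowel tip at (204,289), on the left of the box. The scene view shows the hole at (376,336) and the dowel tip at (597,313). Next I'll measure these accurately.

```bash
cat > m.py <<'E'
from h import *
T=cam('top');S=cam('scene')
def quad(c,cx,cy,r,lo,hi,sat=45):
    im=c['image'];h=cv2.cvtColor(im,cv2.COLOR_BGR2HSV)
    m=((h[...,1]<sat)&(h[...,2]>lo)&(h[...,2]<hi)).astype(np.uint8)
    w=np.zeros_like(m);cv2.circle(w,(cx,cy),r,1,-1);m&=w
    m=cv2.morphologyEx(m,cv2.MORPH_CLOSE,np.ones((5,5)))
    cs=cv2.findContours(m,cv2.RETR_EXTERNAL,cv2.CHAIN_APPROX_NONE)[0];k=max(cs,key=cv2.contourArea)
    return cv2.minAreaRect(k),cv2.contourArea(k),k
for n,c,px,st,tip in(('top',T,(246,135),(143,190),(130,184)),('scene',S,(241,215),(370,235),(382,200))):
    im=c['image'];h=cv2.cvtColor(im,cv2.COLOR_BGR2HSV)
    print(n,'plate hsv',h[px[1]+4,px[0]-8],'stand',h[st[1]+6,st[0]+8],'cream',h[px[1]-15,px[0]+10])
    # hole: dark centroid
    x,y=px;g=cv2.cvtColor(im,cv2.COLOR_BGR2GRAY)
    p=255-g[y-6:y+7,x-6:x+7].astype(float);p=np.clip(p-np.median(p)-15,0,None)
    v,u=np.mgrid[y-6:y+7,x-6:x+7];hu,hv=(u*p).sum()/p.sum(),(v*p).sum()/p.sum()
    print(' hole',hu,hv,onz(c,hu,hv,.097))
    # dowel mask
    m=((h[...,0]<22)&(h[...,1]>70)).astype(np.uint8);w=np.zeros_like(m);cv2.circle(w,st,45,1,-1);m&=w
    cs=cv2.findContours(m,cv2.RETR_EXTERNAL,cv2.CHAIN_APPROX_NONE)[0]
    for k in cs:
        if cv2.contourArea(k)>15:print(' dowel',cv2.boundingRect(k),cv2.minAreaRect(k))
    x,y=px;cv2.imwrite(f'pics/p_{n}.png',0*im)
    crop=lambda q,r:cv2.resize(im[q[1]-r:q[1]+r,q[0]-r:q[0]+r],(400,400),interpolation=cv2.INTER_CUBIC)
    globals()['c_'+n]=np.hstack([crop(px,40),crop(st,40)])
cv2.imwrite('pics/crops.png',np.vstack([c_top,c_scene])[:, :])
cv2.imwrite('pics/crops.png',cv2.resize(np.vstack([c_top,c_scene]),(600,600)))
E
python3 m.py
```

```text
top plate hsv [135  19 190] stand [ 17  12 153] cream [ 20  26 248]
 hole 245.62317880794703 134.90860927152318 [0.63203541 0.00992476 0.097     ]
 dowel (128, 183, 17, 10) ((136.0, 187.5), (18.29887580871582, 3.981052875518799), 24.77513885498047)
scene plate hsv [116  23 219] stand [102   8 152] cream [ 25  12 251]
 hole 240.13423062931975 214.97089850854857 [0.63142198 0.00819015 0.097     ]
 dowel (368, 198, 17, 34) ((376.2986755371094, 214.228515625), (4.8132548332214355, 35.1066780090332), 21.161258697509766)
```

View pics/crops.png

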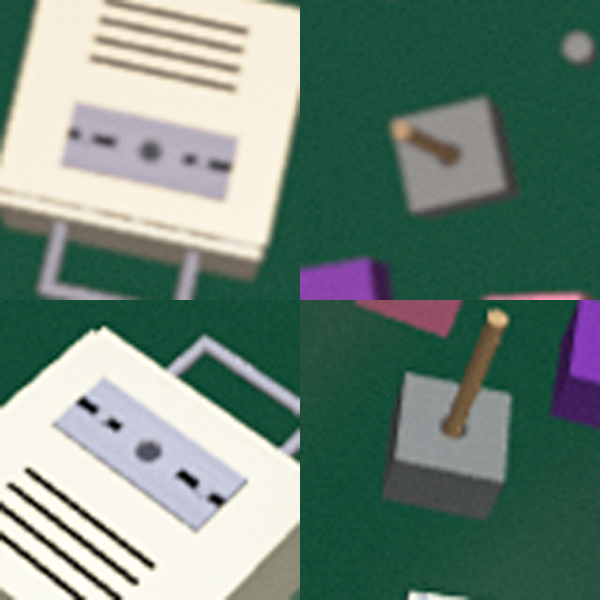

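The crops show the hole in the middle of the plate (top crop 150,151; scene crop 148,451). The dowel leans slightly: its tip is at top crop (400,130) and scene crop (497,318), and the corners of the plate and stand are clear.

```bash
cat > m2.py <<'E'
from h import *
T=cam('top');S=cam('scene')
np.set_printoptions(precision=4,suppress=True)
ft=lambda q,x0,y0,ox,oy:(ox+(q[0]-x0)/3.75-.4,oy+(q[1]-y0)/3.75-.4)
def show(nm,pt,ps,z,st):
    A=[onz(T,*ft(q,300 if st else 0,0,*((103,150) if st else (206,95))),z) for q in pt]
    B=[onz(S,*ft(q,300 if st else 0,300,*((330,195) if st else (201,175))),z) for q in ps]
    for l,X in(('top',A),('scene',B)):
        X=np.array(X)[:,:2];e=np.roll(X,-1,0)-X
        print(nm,l,X.mean(0),np.linalg.norm(e,axis=1),np.degrees(np.arctan2(e[:,1],e[:,0])))
show('plate',[(75,102),(238,137),(224,200),(62,166)],[(103,377),(247,482),(198,532),(53,424)],.099,0)
show('stand',[(392,118),(488,97),(508,188),(415,214)],[(405,374),(512,396),(503,480),(392,460)],.05,1)
show('hole',[(150,151)],[(148,451)],.097,0)
show('tip',[(400,130)],[(497,318)],.170,1)
show('entry',[(451,157)],[(452,432)],.052,1)
def tri(a,b):
    d1,d2=ray(T,*a),ray(S,*b);s=np.linalg.lstsq(np.c_[d1,-d2],S['o']-T['o'],rcond=None)[0]
    p,q=T['o']+s[0]*d1,S['o']+s[1]*d2;return (p+q)/2,np.linalg.norm(p-q)
print(tri(ft((400,130),300,0,103,150),ft((497,318),300,300,330,195)))
print(tri(ft((150,151),0,0,206,95),ft((148,451),0,300,201,175)))
E
python3 m2.py
```

```text
plate top [0.6315 0.0102] [0.1212 0.0481 0.1195 0.0488] [-100.5769  169.164    79.7284   -8.821 ]
plate scene [0.6329 0.0095] [0.1242 0.0479 0.1234 0.049 ] [  78.6786   -9.9884 -100.8328  170.9598]
stand top [0.4766 0.2896] [0.0718 0.07   0.0698 0.074 ] [ -75.517  -164.066   107.65     17.5113]
stand scene [0.4766 0.2895] [0.0711 0.0673 0.0709 0.0701] [ 105.7652   14.365   -71.9719 -165.3456]
hole top [0.6322 0.01  ] [0.] [0.]
hole scene [0.6312 0.0079] [0.] [0.]
tip top [0.4765 0.2918] [0.] [0.]
tip scene [0.4761 0.2895] [0.] [0.]
entry top [0.4741 0.2887] [0.] [0.]
entry scene [0.4822 0.2905] [0.] [0.]
(array([0.4766, 0.2905, 0.1713]), np.float64(0.0020218031322351278))
(array([0.632 , 0.0093, 0.0988]), np.float64(0.0015407865915653327))
```

Both views agree: dowel at about (0.4766, 0.290) with its top at z 0.171, hole at about (0.632, 0.009, 0.099), box yaw about -10°. I'll use tool yaw 80° throughout, starting by turning there.

Call:
servo_tool(plan=[[1, [0, 0, 0], [0, 0, 7]], [1, [0, 0, 0], [0, 0, 7]], [1, [0, 0, 0], [0, 0, 7]], [1, [0, 0, 0], [0, 0, 7]], [1, [0, 0, 0], [0, 0, 7]], [1, [0, 0, 0], [0, 0, 7]], [1, [0, 0, 0], [0, 0, 7]], [1, [0, 0, 0], [0, 0, 7]], [1, [0, 0, 0], [0, 0, 7]], [1, [0, 0, 0], [0, 0, 7]], [1, [0, 0, 0], [0, 0, 4]], [1, [0, 0, 0], [0, 0, 0]]], force=40)

```text
time_s: 1.3
tool_pos: [0.2856, 0.5827, 0.2207]
tool_rot: [-179.9, 0.2, 77.8]
force: [-0.4, -0.7, 0.7]
grip_width: 0.0868
```

```bash
cat > go.py <<'E'
from h import *
import sys
x,y,z,yaw=map(float,sys.argv[1:5])
o=env.get_obs();Rt=R.from_euler('xyz',o['tool_rot'],degrees=True)
G=R.from_euler('xyz',[180,0,yaw],degrees=True)
np.set_printoptions(precision=2,suppress=True)
print('t',o['time_s'],'pos',o['tool_pos']*1000,'rot',o['tool_rot'],'F',o['force'],'w',o['grip_width']*1000)
print('shift cm',Rt.inv().apply(np.array([x,y,z])-o['tool_pos'])*100,'turn',(Rt.inv()*G).as_rotvec(degrees=True))
E
python3 go.py .4766 .290 .221 80
```

```text
t 1.3 pos [285.59 582.69 220.66] rot [-179.95    0.19   77.75] F [-0.41 -0.68  0.73] w 86.83939383742718
shift cm [-24.55  24.88   0.02] turn [-0.06  0.18 -2.25]
```

Call:
servo_tool(plan=[[1, [-2.8, 2.8, 0], [0, 0, -1]], [1, [-2.8, 2.8, 0], [0, 0, -1]], [1, [-2.8, 2.8, 0], [0, 0, 0]], [1, [-2.8, 2.8, 0], [0, 0, 0]], [1, [-2.8, 2.8, 0], [0, 0, 0]], [1, [-2.8, 2.8, 0], [0, 0, 0]], [1, [-2.8, 2.8, 0], [0, 0, 0]], [1, [-2.5, 2.5, 0], [0, 0, 0]], [1, [0, 0, 0], [0, 0, 0]], [1, [0, 0, 0], [0, 0, 0]]])

```text
time_s: 2.13
tool_pos: [0.4693, 0.3179, 0.2188]
tool_rot: [-179.8, 0.1, 81.7]
force: [-1.2, 0.6, -0.3]
grip_width: 0.087
```

```bash
python3 go.py .4766 .290 .221 80; python3 -c "
from h import *
c=cam('wrist');cv2.imwrite('pics/w1.png',c['image']);print(proj(c,[.4766,.290,.17]),proj(c,[.4766,.29,.05]),proj(c,[.632,.009,.099]))"
```

```text
t 2.1333 pos [469.32 317.9  218.85] rot [-179.85    0.08   81.67] F [-1.21  0.6  -0.25] w 86.9813780040133
shift cm [-2.66  1.12 -0.21] turn [-0.15  0.08  1.67]
(np.float64(271.21151482645206), np.float64(247.9204711379573)) (np.float64(265.7949851109244), np.float64(194.63100141708935)) (np.float64(433.91978130482426), np.float64(418.87909934456263))
```

View pics/w1.png

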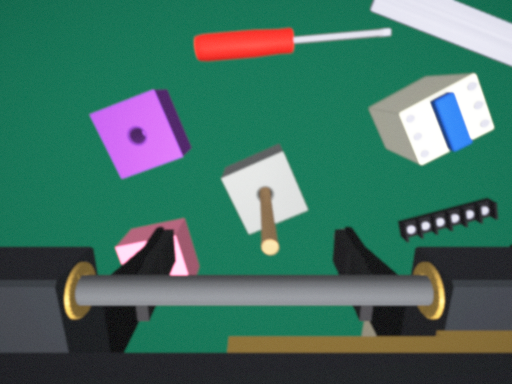

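The wrist view shows the dowel tip at (270,247) and the hole entry at (265,193). Both are within 2 px of prediction. Now I'll align and descend.

Call:
servo_tool(plan=[[1, [-2.7, 1.1, -0.2], [0, 0, 1.7]], [1, [0, 0, 0], [0, 0, 0]], [1, [0, 0, 0], [0, 0, 0]]])

```text
time_s: 2.43
tool_pos: [0.4754, 0.291, 0.2209]
tool_rot: [-179.9, 0.1, 80.3]
force: [-0.5, 0.7, -0.5]
grip_width: 0.0868
```

```bash
python3 go.py .4766 .290 .123 80
```

```text
t 2.4333 pos [475.42 291.04 220.88] rot [-179.88    0.11   80.34] F [-0.49  0.66 -0.5 ] w 86.81564676339897
shift cm [-0.06  0.15  9.79] turn [-0.12  0.11  0.34]
```

Call:
servo_tool(plan=[[1, [-0.1, 0.1, 3.5], [0, 0, 0.3]], [1, [0, 0, 3.5], [0, 0, 0]], [1, [0, 0, 2.6], [0, 0, 0]], [1, [0, 0, 0], [0, 0, 0]], [0, [0, 0, 0], [0, 0, 0]], [0, [0, 0, 0], [0, 0, 0]], [0, [0, 0, 0], [0, 0, 0]], [0, [0, 0, 0], [0, 0, 0]], [0, [0, 0, 0], [0, 0, 0]], [0, [0, 0, 0], [0, 0, 0]], [0, [0, 0, 0], [0, 0, 0]], [0, [0, 0, 0], [0, 0, 0]]], force=40)

```text
time_s: 3.43
tool_pos: [0.4778, 0.3015, 0.1328]
tool_rot: [179.5, -0.7, 81.1]
force: [-0.0, -0.1, -0.2]
grip_width: 0.0419
```

```bash
python3 go.py .4766 .290 .123 80
```

```text
t 3.4333 pos [477.77 301.54 132.78] rot [179.47  -0.69  81.07] F [-0.02 -0.15 -0.23] w 41.93129331694377
shift cm [-1.17  0.05  0.97] turn [ 0.53 -0.69  1.07]
```

The descent drifted 12 mm along tool x, so I'll correct that before closing.

Call:
servo_tool(plan=[[0.6, [-1.2, 0, 1.0], [0.5, -0.7, 1]], [0.6, [0, 0, 0], [0, 0, 0]], [0.6, [0, 0, 0], [0, 0, 0]]])

```text
time_s: 3.68
tool_pos: [0.4763, 0.2885, 0.1223]
tool_rot: [180.0, 0.0, 79.9]
force: [0.2, 0.3, -0.3]
grip_width: 0.0501
```

```bash
python3 go.py .4766 .290 .123 80
```

```text
t 3.6833 pos [476.26 288.54 122.31] rot [179.98   0.03  79.94] F [ 0.22  0.33 -0.34] w 50.107543046460194
shift cm [ 0.15  0.01 -0.07] turn [ 0.02  0.03 -0.06]
```

Call:
servo_tool(plan=[[0, [0.1, 0, 0], [0, 0, 0]], [0, [0, 0, 0], [0, 0, 0]], [0, [0, 0, 0], [0, 0, 0]], [0, [0, 0, 0], [0, 0, 0]], [0, [0, 0, 0], [0, 0, 0]], [0, [0, 0, 0], [0, 0, 0]], [0, [0, 0, 0], [0, 0, 0]], [0, [0, 0, 0], [0, 0, 0]], [0, [0, 0, 0], [0, 0, 0]], [0, [0, 0, 0], [0, 0, 0]]])

```text
time_s: 4.52
tool_pos: [0.4761, 0.2891, 0.1215]
tool_rot: [-180.0, 0.1, 79.9]
force: [-0.3, 0.3, 0.1]
grip_width: 0.0113
```

```bash
python3 go.py .4766 .290 .123 80
```

```text
t 4.5167 pos [476.1  289.11 121.52] rot [-179.96    0.1    79.92] F [-0.32  0.31  0.11] w 11.31305226061016
shift cm [ 0.1   0.03 -0.15] turn [-0.04  0.1  -0.08]
```

Gripped at 11.3 mm. The dowel's lower end is 111.5 mm below the TCP. Lifting gently.

Call:
servo_tool(plan=[[0, [0, 0, -1], [0, 0, 0]], [0, [0, 0, -1], [0, 0, 0]], [0, [0, 0, -1], [0, 0, 0]], [0, [0, 0, -1], [0, 0, 0]], [0, [0, 0, -1], [0, 0, 0]], [0, [0, 0, -1], [0, 0, 0]], [0, [0, 0, -1.5], [0, 0, 0]], [0, [0, 0, -2], [0, 0, 0]], [0, [0, 0, -2], [0, 0, 0]], [0, [0, 0, -2], [0, 0, 0]], [0, [0, 0, 0], [0, 0, 0]], [0, [0, 0, 0], [0, 0, 0]]])

```text
time_s: 5.52
tool_pos: [0.4769, 0.2894, 0.2734]
tool_rot: [179.8, -0.2, 79.9]
force: [-0.3, -0.2, -1.1]
grip_width: 0.0112
```

```bash
python3 go.py .632 .009 .25 80
```

```text
t 5.5167 pos [476.93 289.44 273.36] rot [179.8   -0.19  79.89] F [-0.29 -0.24 -1.05] w 11.240319183010257
shift cm [-24.89  20.18   2.32] turn [ 0.2  -0.19 -0.11]
```

Call:
servo_tool(plan=[[0, [-1.5, 1.2, 0], [0, 0, 0]], [0, [-2.5, 2, 0], [0, 0, 0]], [0, [-2.5, 2, 0], [0, 0, 0]], [0, [-2.5, 2, 0], [0, 0, 0]], [0, [-2.5, 2, 0], [0, 0, 0]], [0, [-2.5, 2, 0], [0, 0, 0]], [0, [-2.5, 2, 0], [0, 0, 0]], [0, [-2.5, 2, 0], [0, 0, 0]], [0, [-2.5, 2, 0], [0, 0, 0]], [0, [-1.5, 1.2, 0], [0, 0, 0]], [0, [-1, 0.8, 0], [0, 0, 0]], [0, [0, 0, 0], [0, 0, 0]], [0, [0, 0, 0], [0, 0, 0]]])

```text
time_s: 6.6
tool_pos: [0.6249, 0.0095, 0.263]
tool_rot: [-179.5, 0.1, 80.3]
force: [-0.0, 0.1, -0.4]
grip_width: 0.011
```

```bash
python3 go.py .632 .009 .240 80
```

```text
t 6.6 pos [624.9    9.54 262.98] rot [-179.45    0.12   80.29] F [-0.03  0.1  -0.35] w 11.049540952289206
shift cm [0.07 0.73 2.29] turn [-0.55  0.12  0.29]
```

Call:
servo_tool(plan=[[0, [0.1, 0.7, 1], [-0.5, 0.1, 0.3]], [0, [0, 0, 1], [0, 0, 0]], [0, [0, 0, 0.5], [0, 0, 0]], [0, [0, 0, 0], [0, 0, 0]], [0, [0, 0, 0], [0, 0, 0]]])

```text
time_s: 7.02
tool_pos: [0.629, 0.0154, 0.2348]
tool_rot: [-179.7, -0.1, 80.4]
force: [0.7, 0.9, -0.3]
grip_width: 0.011
```

```bash
python3 go.py .632 .009 .235 80; python3 - <<'E'
from h import *
o=env.get_obs();p=o['tool_pos']
ims=[]
S=cam('scene');W=cam('wrist')
for c,q in((S,(235,200)),(W,None)):
    b=proj(c,p-[0,0,.1115]);h=proj(c,[.632,.009,.099]);print('pred end',b,'hole',h)
    x,y=map(int,(b if q is None else h));r=50
    x=min(max(x,r),512-r);y=min(max(y,r),384-r);print('crop origin',x-r,y-r)
    ims.append(cv2.resize(c['image'][y-r:y+r,x-r:x+r],(400,400),interpolation=cv2.INTER_CUBIC))
cv2.imwrite('pics/a.png',np.hstack(ims))
E
```

```text
t 7.0167 pos [628.96  15.43 234.77] rot [-179.66   -0.1    80.36] F [ 0.71  0.88 -0.34] w 10.99983406393457
shift cm [-0.58  0.41 -0.03] turn [-0.34 -0.1   0.36]
pred end (np.float64(243.12589116053726), np.float64(209.16389373670907)) hole (np.float64(240.2851421588115), np.float64(214.81170214322023))
crop origin 190 164
pred end (np.float64(255.75897942334697), np.float64(187.0945450776432)) hole (np.float64(260.07554379027164), np.float64(185.54532780968762))
crop origin 205 137
```

View pics/a.png

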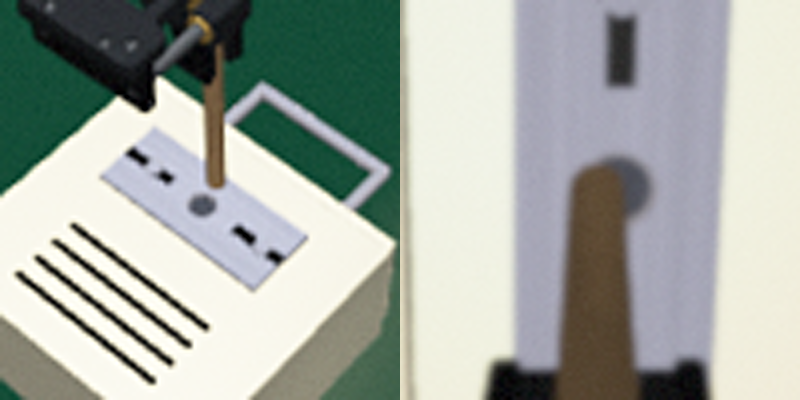

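The wrist view shows the hole at crop (619,188) and the dowel end at (598,185); the scene view shows the end at (215,183). All are within about 1 mm of prediction. I'll correct sideways, then go down with small rows.

Call:
servo_tool(plan=[[0, [-0.6, 0.4, 0], [-0.3, 0, 0.3]], [0, [0, 0, 0], [0, 0, 0]], [0, [0, 0, 0.5], [0, 0, 0]], [0, [0, 0, 0.5], [0, 0, 0]], [0, [0, 0, 0.3], [0, 0, 0]], [0, [0, 0, 0], [0, 0, 0]], [0, [0, 0, 0], [0, 0, 0]]])

```text
time_s: 7.7
tool_pos: [0.6332, 0.0079, 0.2227]
tool_rot: [179.8, -0.2, 80.0]
force: [-0.1, 0.4, 0.1]
grip_width: 0.0112
```

```bash
python3 go.py .632 .009 .215 80
```

```text
t 7.7 pos [633.16   7.91 222.66] rot [179.81  -0.16  80.02] F [-0.13  0.42  0.13] w 11.183033851590364
shift cm [ 0.09 -0.14  0.77] turn [ 0.19 -0.16  0.02]
```

Call:
servo_tool(plan=[[0, [0.1, -0.1, 0.3], [0, 0, 0]], [0, [0, 0, 0.3], [0, 0, 0]], [0, [0, 0, 0.2], [0, 0, 0]], [0, [0, 0, 0.2], [0, 0, 0]], [0, [0, 0, 0], [0, 0, 0]], [0, [0, 0, 0], [0, 0, 0]]])

```text
time_s: 8.2
tool_pos: [0.6321, 0.0096, 0.2113]
tool_rot: [179.8, -0.2, 80.0]
force: [0.7, 0.3, 0.3]
grip_width: 0.0113
```

```bash
python3 go.py .632 .009 .205 80
```

```text
t 8.2 pos [632.14   9.56 211.26] rot [179.84  -0.16  80.04] F [0.67 0.34 0.28] w 11.33698864723656
shift cm [-0.06 -0.01  0.63] turn [ 0.16 -0.16  0.04]
```

Call:
servo_tool(plan=[[0, [0, 0, 0.2], [0, 0, 0]], [0, [0, 0, 0.2], [0, 0, 0]], [0, [0, 0, 0.2], [0, 0, 0]], [0, [0, 0, 0], [0, 0, 0]]])

```text
time_s: 8.53
tool_pos: [0.6323, 0.0094, 0.205]
tool_rot: [179.8, -0.2, 80.0]
force: [-1.1, 1.4, -0.9]
grip_width: 0.011
```

```bash
python3 go.py .632 .009 .1965 80
```

```text
t 8.5333 pos [632.27   9.35 204.97] rot [179.82  -0.15  80.04] F [-1.1   1.36 -0.87] w 10.97687996189316
shift cm [-0.04 -0.02  0.85] turn [ 0.18 -0.15  0.04]
```

The dowel's end is 5.5 mm below the plate face without any push-back, so it is in the hole. Continuing down to the catch.

Call:
servo_tool(plan=[[0, [0, 0, 0.2], [0, 0, 0]], [0, [0, 0, 0.2], [0, 0, 0]], [0, [0, 0, 0.2], [0, 0, 0]], [0, [0, 0, 0.2], [0, 0, 0]], [0, [0, 0, 0.2], [0, 0, 0]], [0, [0, 0, 0.2], [0, 0, 0]]])

```text
time_s: 9.03
tool_pos: [0.6329, 0.0092, 0.1943]
tool_rot: [179.7, -0.2, 80.0]
force: [-3.0, 1.1, 7.0]
grip_width: 0.0116
```

```bash
python3 go.py .632 .009 .187 80
```

```text
t 9.0333 pos [632.93   9.2  194.31] rot [179.72  -0.2   80.03] F [-2.96  1.1   6.97] w 11.609749483510955
shift cm [-0.04 -0.09  0.73] turn [ 0.28 -0.2   0.03]
```

Catch contact at 7 N, as expected. Pressing on by about 7–8 mm.

Call:
servo_tool(plan=[[0, [0, 0, 0.2], [0, 0, 0]], [0, [0, 0, 0.2], [0, 0, 0]], [0, [0, 0, 0.2], [0, 0, 0]], [0, [0, 0, 0.2], [0, 0, 0]], [0, [0, 0, 0.1], [0, 0, 0]]])

```text
time_s: 9.45
tool_pos: [0.6327, 0.0089, 0.1921]
tool_rot: [179.6, -0.4, 80.0]
force: [-2.0, -0.5, 5.3]
grip_width: 0.0111
```

```bash
python3 go.py .632 .009 .187 80; python3 -c "
from h import *
c=cam('top');cv2.imwrite('pics/t2.png',c['image'])
a=cv2.imread('pics/top0.png');d=cv2.absdiff(a,c['image']).max(2)[150:215,200:275];print((d>60).sum())"
```

```text
t 9.45 pos [632.74   8.91 192.11] rot [179.65  -0.37  80.02] F [-1.95 -0.55  5.26] w 11.124251237101522
shift cm [-0.01 -0.08  0.51] turn [ 0.35 -0.37  0.02]
2910
```

Call:
servo_tool(plan=[[0, [0, 0, 0.3], [0, 0, 0]], [0, [0, 0, 0.3], [0, 0, 0]], [0, [0, 0, 0.3], [0, 0, 0]]])

```text
time_s: 9.75
tool_pos: [0.6327, 0.0087, 0.1878]
tool_rot: [179.6, -0.5, 80.0]
force: [-2.9, -0.4, 7.7]
grip_width: 0.0109
```

```bash
python3 go.py .632 .009 .187 80
```

```text
t 9.75 pos [632.71   8.7  187.83] rot [179.59  -0.49  80.01] F [-2.91 -0.44  7.72] w 10.924256164833519
shift cm [ 0.02 -0.08  0.08] turn [ 0.41 -0.49  0.01]
```

Call:
servo_tool(plan=[[0, [0, 0, 0.3], [0, 0, 0]], [0, [0, 0, 0.3], [0, 0, 0]], [0, [0, 0, 0.2], [0, 0, 0]], [0, [0, 0, 0.2], [0, 0, 0]], [0, [0, 0, 0.2], [0, 0, 0]], [0, [0, 0, 0.2], [0, 0, 0]]])

```text
time_s: 10.25
tool_pos: [0.6326, 0.0082, 0.1842]
tool_rot: [179.5, -0.7, 80.0]
force: [-3.3, -0.7, 9.5]
grip_width: 0.0115
```

```bash
python3 go.py .632 .009 .187 80; python3 -c "
from h import *
c=cam('scene');cv2.imwrite('pics/s2.png',cv2.resize(c['image'][130:290,160:360],(800,640))[:600])"
```

```text
t 10.25 pos [632.56   8.22 184.18] rot [179.48  -0.75  79.99] F [-3.33 -0.68  9.47] w 11.453591194445277
shift cm [ 0.07 -0.07 -0.28] turn [ 0.52 -0.75 -0.01]
```

View pics/s2.png

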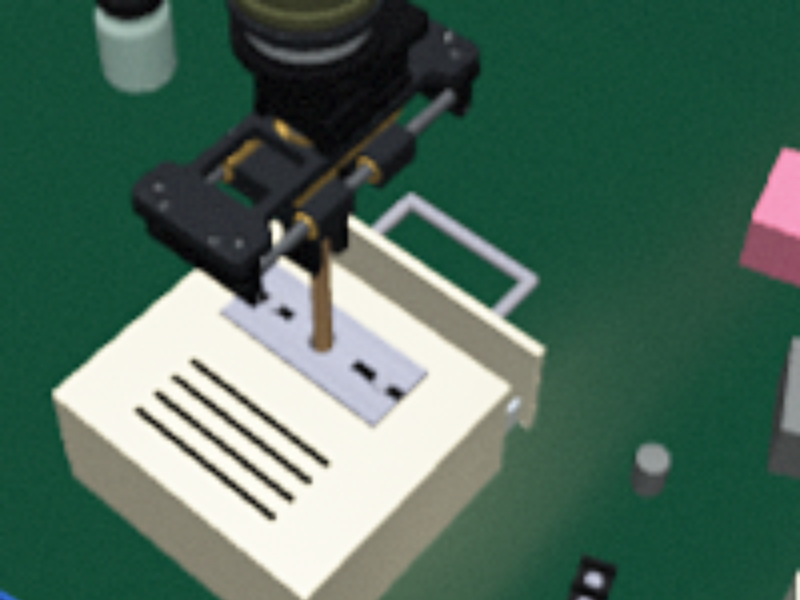

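The scene view shows the tray front has sprung out, with a gap from the box around (440,290). Withdrawing the dowel straight up.

Call:
servo_tool(plan=[[0, [0, 0, -0.6], [0, 0, 0]], [0, [0, 0, -0.8], [0, 0, 0]], [0, [0, 0, -1], [0, 0, 0]], [0, [0, 0, -1], [0, 0, 0]], [0, [0, 0, -1], [0, 0, 0]], [0, [0, 0, -1.5], [0, 0, 0]], [0, [0, 0, -1.5], [0, 0, 0]], [0, [0, 0, -1.5], [0, 0, 0]], [0, [0, 0, 0], [0, 0, 0]], [0, [0, 0, 0], [0, 0, 0]]])

```text
time_s: 11.13
tool_pos: [0.6318, 0.0073, 0.2817]
tool_rot: [179.3, -0.8, 80.0]
force: [1.2, -0.3, 0.0]
grip_width: 0.011
```

```bash
python3 go.py .4766 .290 .265 80
```

```text
t 11.1333 pos [631.84   7.28 281.66] rot [179.35  -0.83  80.  ] F [ 1.22 -0.27  0.03] w 10.982338630946881
shift cm [ 25.12 -20.22   1.8 ] turn [ 0.65 -0.83 -0.  ]
```

Call:
servo_tool(plan=[[0, [1.5, -1.2, 0], [0.6, -0.8, 0]], [0, [2.5, -2, 0], [0, 0, 0]], [0, [2.5, -2, 0], [0, 0, 0]], [0, [2.5, -2, 0], [0, 0, 0]], [0, [2.5, -2, 0], [0, 0, 0]], [0, [2.5, -2, 0], [0, 0, 0]], [0, [2.5, -2, 0], [0, 0, 0]], [0, [2.5, -2, 0], [0, 0, 0]], [0, [2.5, -2, 0], [0, 0, 0]], [0, [1.5, -1.2, 0], [0, 0, 0]], [0, [1, -0.8, 0], [0, 0, 0]], [0, [0, 0, 0], [0, 0, 0]], [0, [0, 0, 0], [0, 0, 0]]])

```text
time_s: 12.22
tool_pos: [0.4729, 0.2856, 0.2665]
tool_rot: [-179.3, 0.8, 79.8]
force: [0.6, -0.9, 0.7]
grip_width: 0.011
```

```bash
python3 go.py .4766 .290 .25 80
```

```text
t 12.2167 pos [472.94 285.64 266.55] rot [-179.35    0.83   79.82] F [ 0.55 -0.88  0.65] w 10.975434280208217
shift cm [0.52 0.3  1.64] turn [-0.66  0.83 -0.18]
```

Call:
servo_tool(plan=[[0, [0.5, 0.3, 1], [-0.6, 0.8, 0]], [0, [0, 0, 1.5], [0, 0, 0]], [0, [0, 0, 1.5], [0, 0, 0]], [0, [0, 0, 1.5], [0, 0, 0]], [0, [0, 0, 1], [0, 0, 0]], [0, [0, 0, 0.5], [0, 0, 0]], [0, [0, 0, 0], [0, 0, 0]], [0, [0, 0, 0], [0, 0, 0]]])

```text
time_s: 12.88
tool_pos: [0.4823, 0.2791, 0.1915]
tool_rot: [179.9, 0.3, 79.0]
force: [0.0, -0.4, -0.3]
grip_width: 0.011
```

```bash
python3 go.py .4766 .290 .185 80
```

```text
t 12.8833 pos [482.27 279.06 191.54] rot [179.92   0.28  79.03] F [ 0.04 -0.38 -0.3 ] w 10.979258737134769
shift cm [ 0.97 -0.77  0.65] turn [ 0.08  0.28 -0.97]
```

Call:
servo_tool(plan=[[0, [1.0, -0.8, 0.3], [0, 0.3, -1]], [0, [0, 0, 0], [0, 0, 0]], [0, [0, 0, 0.3], [0, 0, 0]], [0, [0, 0, 0], [0, 0, 0]]])

```text
time_s: 13.22
tool_pos: [0.4771, 0.2923, 0.1874]
tool_rot: [179.8, -0.2, 80.1]
force: [-0.3, 0.3, -1.3]
grip_width: 0.011
```

```bash
python3 go.py .4766 .290 .185 80;python3 - <<'E'
from h import *
o=env.get_obs();p=o['tool_pos']
ims=[]
for c in(cam('scene'),cam('wrist')):
    b=proj(c,p-[0,0,.1115]);h=proj(c,[.4766,.290,.05]);print('pred end',b,'hole',h)
    x,y=map(int,h);r=40;print('origin',x-r,y-r)
    ims.append(cv2.resize(c['image'][y-r:y+r,x-r:x+r],(400,400),interpolation=cv2.INTER_CUBIC))
cv2.imwrite('pics/b.png',np.hstack(ims))
E
```

```text
t 13.2167 pos [477.08 292.29 187.41] rot [179.78  -0.23  80.12] F [-0.28  0.26 -1.32] w 10.979549223121126
shift cm [-0.23 -0.01  0.24] turn [ 0.22 -0.23  0.12]
pred end (np.float64(373.74399495863736), np.float64(223.22834856029465)) hole (np.float64(370.56724538434634), np.float64(228.46892110040758))
origin 330 188
pred end (np.float64(253.91328643503334), np.float64(186.9439634844808)) hole (np.float64(253.70248914976375), np.float64(181.44733378620353))
origin 213 141
```

View pics/b.png

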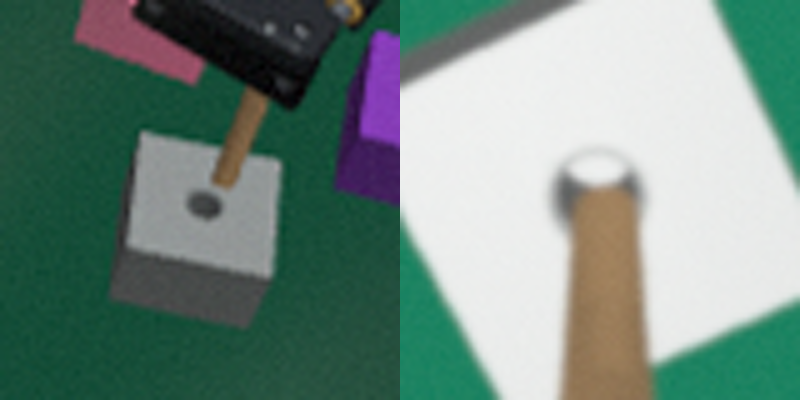

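The scene view shows the end at (223,180) and the hole at (205,204). The wrist view shows the end at x=604 and the hole at x=598. Everything matches prediction to about 1 mm. Lowering slowly.

Call:
servo_tool(plan=[[0, [-0.2, 0, 0.2], [0.2, -0.2, 0]], [0, [0, 0, 0], [0, 0, 0]], [0, [0, 0, 0.4], [0, 0, 0]], [0, [0, 0, 0.4], [0, 0, 0]], [0, [0, 0, 0.4], [0, 0, 0]], [0, [0, 0, 0.2], [0, 0, 0]], [0, [0, 0, 0], [0, 0, 0]], [0, [0, 0, 0], [0, 0, 0]]])

```text
time_s: 13.98
tool_pos: [0.4776, 0.2893, 0.1703]
tool_rot: [179.9, -0.0, 80.0]
force: [0.4, -1.3, -1.3]
grip_width: 0.0113
```

```bash
python3 go.py .4766 .290 .155 80
```

```text
t 13.9833 pos [477.58 289.27 170.3 ] rot [179.94  -0.02  80.03] F [ 0.45 -1.28 -1.25] w 11.276790023386138
shift cm [ 0.05 -0.11  1.53] turn [ 0.06 -0.02  0.03]
```

Call:
servo_tool(plan=[[0, [0, -0.1, 0.3], [0, 0, 0]], [0, [0, 0, 0.3], [0, 0, 0]], [0, [0, 0, 0.3], [0, 0, 0]], [0, [0, 0, 0.3], [0, 0, 0]], [0, [0, 0, 0.3], [0, 0, 0]], [0, [0, 0, 0], [0, 0, 0]]])

```text
time_s: 14.48
tool_pos: [0.4765, 0.2896, 0.1538]
tool_rot: [179.9, -0.0, 80.0]
force: [-0.5, -0.6, -0.8]
grip_width: 0.0117
```

```bash
python3 go.py .4766 .290 .123 80
```

```text
t 14.4833 pos [476.51 289.56 153.8 ] rot [179.93  -0.03  80.04] F [-0.53 -0.64 -0.79] w 11.684841306209266
shift cm [ 0.04 -0.    3.08] turn [ 0.07 -0.03  0.04]
```

In the hole (end about 8 mm below the stand's top, no force). Continuing to the bottom.

Call:
servo_tool(plan=[[0, [0, 0, 0.5], [0, 0, 0]], [0, [0, 0, 0.5], [0, 0, 0]], [0, [0, 0, 0.5], [0, 0, 0]], [0, [0, 0, 0.5], [0, 0, 0]], [0, [0, 0, 0.4], [0, 0, 0]], [0, [0, 0, 0.3], [0, 0, 0]], [0, [0, 0, 0.2], [0, 0, 0]], [0, [0, 0, 0.1], [0, 0, 0]], [0, [0, 0, 0], [0, 0, 0]]])

```text
time_s: 15.23
tool_pos: [0.4771, 0.29, 0.1217]
tool_rot: [179.9, -0.1, 80.0]
force: [0.2, 0.2, -0.7]
grip_width: 0.0115
```

```bash
python3 go.py .4766 .290 .122 80
```

```text
t 15.2333 pos [477.08 289.97 121.72] rot [179.9   -0.08  80.04] F [ 0.24  0.22 -0.7 ] w 11.460853465964911
shift cm [-0.01 -0.05 -0.03] turn [ 0.1  -0.08  0.04]
```

Call:
servo_tool(plan=[[0.6, [0, 0, 0], [0, 0, 0]], [0.6, [0, 0, 0], [0, 0, 0]], [0.6, [0, 0, 0], [0, 0, 0]], [0.6, [0, 0, 0], [0, 0, 0]], [0.6, [0, 0, 0], [0, 0, 0]], [0.6, [0, 0, 0], [0, 0, 0]], [0.6, [0, 0, -1], [0, 0, 0]], [0.6, [0, 0, -1], [0, 0, 0]], [0.6, [0, 0, -1.5], [0, 0, 0]], [0.6, [0, 0, -1.5], [0, 0, 0]], [0.6, [0, 0, -2], [0, 0, 0]], [0.6, [0, 0, -2], [0, 0, 0]], [0.6, [0, 0, -1], [0, 0, 0]], [0.6, [0, 0, 0], [0, 0, 0]], [0.6, [0, 0, 0], [0, 0, 0]]])

```text
time_s: 16.48
tool_pos: [0.4775, 0.2899, 0.2324]
tool_rot: [179.7, -0.3, 80.0]
force: [-0.6, 0.4, -1.1]
grip_width: 0.0521
```

```bash
python3 go.py .51 .0325 .21 80; python3 - <<'E'
from h import *
T=cam('top');S=cam('scene');
# predicted handle line for tray out d: find bar in scene/top between ...
a=np.radians(-10.2);bx=np.array([np.cos(a),np.sin(a)]);by=np.array([-np.sin(a),np.cos(a)])
o=np.array([.632,.0095])
for n,c in(('top',T),('scene',S)):
    h=cv2.cvtColor(c['image'],cv2.COLOR_BGR2HSV)
    for y in(-.02,0,.02):
        out=[]
        for d in np.arange(-.15,-.075,.002):
            p=o+bx*d+by*y;u,v=proj(c,[*p,.065]);out.append(cv2.getRectSubPix(h[...,1].copy(),(1,1),(u,v))[0,0])
        print(n,y,np.array(out))
i=np.hstack([T['image'][80:280,60:300],S['image'][130:330,200:440]]);cv2.imwrite('pics/c.png',cv2.resize(i,(800,333)))
E
```

```text
t 16.4833 pos [477.55 289.93 232.43] rot [179.72  -0.27  80.01] F [-0.64  0.4  -1.08] w 52.06555336259454
shift cm [-24.8    7.65   2.17] turn [ 0.28 -0.27  0.01]
top -0.02 [167 138  82  31  11  14  15  11  12  29  95 157 198 185 181 174 180 173
 171 181 174 172 174 167 136  87  51  43  45  47  47  45  42  38  30  20
  30  39]
top 0 [170 145  91  30  12  13  14  11  11  37  88 157 174 176 174 177 176 163
 171 178 178 168 171 170 145  90  49  37  46  48  46  46  43  39  31  23
  18  17]
top 0.02 [173 149  95  41  14  11  13  11  11  27 100 159 177 174 177 177 171 174
 176 168 166 172 191 174 142 101  53  41  44  48  48  46  44  40  33  24
  31  39]
scene -0.02 [193 188 120  47  25  21  18  16  24  92 180 200 195 190 187 182 187 193
 194 193 201 216 156  57  25  13  17  31  38  36  35  36  36  36  34  36
  34  35]
scene 0 [197 191 126  51  26  21  19  18  28  82 168 195 194 191 190 197 196 195
 190 186 196 222 165  58  24  12  16  28  38  40  38  36  35  38  37  38
  38  37]
scene 0.02 [200 191 134  56  27  20  16  14  21  76 163 199 198 191 185 188 188 184
 183 185 194 207 158  69  29  14  17  30  39  39  38  38  37  37  40  37
  37  37]
```

View pics/c.png

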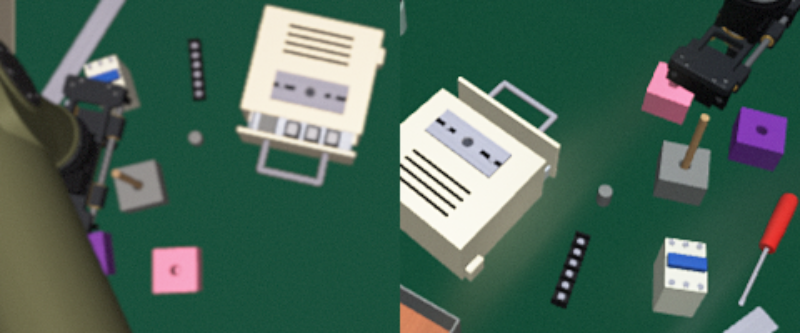

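The picture shows the tray popped out, the dowel standing in the stand, and bystanders in place. Both views put the bar at box x = -0.138, i.e. (0.496, 0.034). Moving above it.

Call:
servo_tool(plan=[[0.6, [-2, 0.5, 0], [0.3, -0.3, 0]], [0.6, [-3, 0.7, 0], [0, 0, 0]], [0.6, [-3, 0.7, 0], [0, 0, 0]], [0.6, [-3, 0.8, 0], [0, 0, 0]], [0.6, [-3, 0.8, 0], [0, 0, 0]], [0.6, [-3, 0.8, 0], [0, 0, 0]], [0.6, [-3, 0.8, 0], [0, 0, 0]], [0.6, [-2.5, 0.7, 0], [0, 0, 0]], [0.6, [-1.5, 0.3, 0], [0, 0, 0]], [0.6, [-0.8, 0.2, 0], [0, 0, 0]], [0.6, [0, 0, 0], [0, 0, 0]], [0.6, [0, 0, 0], [0, 0, 0]]])

```text
time_s: 17.58
tool_pos: [0.4882, 0.0236, 0.2162]
tool_rot: [-178.6, 0.9, 80.3]
force: [0.7, 0.4, -0.1]
grip_width: 0.0523
```

```bash
python3 go.py .496 .034 .12 80
```

```text
t 17.5833 pos [488.18  23.65 216.2 ] rot [-178.63    0.91   80.34] F [ 0.7   0.41 -0.11] w 52.34403108972597
shift cm [1.3  0.83 9.58] turn [-1.37  0.91  0.33]
```

Call:
servo_tool(plan=[[0.6, [1.3, 0.8, 1], [-1.4, 0.9, 0.3]], [0.6, [0, 0, 2], [0, 0, 0]], [0.6, [0, 0, 2], [0, 0, 0]], [0.6, [0, 0, 2], [0, 0, 0]], [0.6, [0, 0, 1.5], [0, 0, 0]], [0.6, [0, 0, 0.8], [0, 0, 0]], [0.6, [0, 0, 0], [0, 0, 0]], [0.6, [0, 0, 0], [0, 0, 0]]])

```text
time_s: 18.25
tool_pos: [0.4974, 0.0496, 0.117]
tool_rot: [-179.9, -0.2, 81.1]
force: [-0.6, 0.4, 0.1]
grip_width: 0.0524
```

```bash
python3 go.py .496 .034 .05 80
```

```text
t 18.25 pos [497.44  49.57 117.  ] rot [-179.92   -0.16   81.05] F [-0.59  0.43  0.14] w 52.37476028368207
shift cm [-1.58  0.11  6.7 ] turn [-0.08 -0.16  1.05]
```

Call:
servo_tool(plan=[[0.6, [-1.6, 0.1, 0.5], [0, 0, 1]], [0.6, [0, 0, 0], [0, 0, 0]], [0.6, [0, 0, 1.2], [0, 0, 0]], [0.6, [0, 0, 1.2], [0, 0, 0]], [0.6, [0, 0, 1.2], [0, 0, 0]], [0.6, [0, 0, 1], [0, 0, 0]], [0.6, [0, 0, 0.8], [0, 0, 0]], [0.6, [0, 0, 0.4], [0, 0, 0]], [0.6, [0, 0, 0], [0, 0, 0]], [0.6, [0, 0, 0], [0, 0, 0]]])

```text
time_s: 19.08
tool_pos: [0.5001, 0.0342, 0.0532]
tool_rot: [179.6, -0.4, 80.0]
force: [0.7, -0.6, 0.6]
grip_width: 0.0521
```

```bash
python3 go.py .496 .034 .05 80
```

```text
t 19.0833 pos [500.08  34.22  53.21] rot [179.6   -0.44  79.99] F [ 0.71 -0.61  0.59] w 52.08709781168399
shift cm [-0.09 -0.4   0.32] turn [ 0.4  -0.44 -0.01]
```

Call:
servo_tool(plan=[[0, [0, -0.4, 0.3], [0.4, -0.4, 0]], [0, [0, 0, 0], [0, 0, 0]], [0, [0, 0, 0], [0, 0, 0]], [0, [0, 0, 0], [0, 0, 0]], [0, [0, 0, 0], [0, 0, 0]], [0, [0, 0, 0], [0, 0, 0]], [0, [0, 0, 0], [0, 0, 0]], [0, [0, 0, 0], [0, 0, 0]], [0, [0, 0, 0], [0, 0, 0]], [0, [0, 0, 0], [0, 0, 0]]], force=25)

```text
time_s: 19.92
tool_pos: [0.4969, 0.0358, 0.0519]
tool_rot: [179.9, -0.1, 80.0]
force: [-1.0, 0.3, 0.1]
grip_width: 0.009
```

```bash
python3 go.py .44 .044 .05 80
```

```text
t 19.9167 pos [496.88  35.76  51.85] rot [179.92  -0.12  79.99] F [-0.99  0.29  0.08] w 8.989124219051421
shift cm [-0.18 -5.75  0.18] turn [ 0.08 -0.12 -0.01]
```

Bar gripped (9 mm). Pulling along tool -y (box -x).

Call:
servo_tool(plan=[[0, [0, -0.5, 0], [0, 0, 0]], [0, [0, -0.7, 0], [0, 0, 0]], [0, [0, -0.7, 0], [0, 0, 0]], [0, [0, -0.7, 0], [0, 0, 0]], [0, [0, -0.7, 0], [0, 0, 0]], [0, [0, -0.7, 0], [0, 0, 0]], [0, [0, -0.7, 0], [0, 0, 0]], [0, [0, -0.6, 0], [0, 0, 0]], [0, [0, 0, 0], [0, 0, 0]]])

```text
time_s: 20.67
tool_pos: [0.4426, 0.0461, 0.052]
tool_rot: [179.4, -0.3, 80.0]
force: [7.2, -0.2, -7.4]
grip_width: 0.0091
```

```bash
python3 go.py .44 .044 .05 80
```

```text
t 20.6667 pos [442.56  46.15  51.95] rot [179.38  -0.26  79.99] F [ 7.19 -0.18 -7.4 ] w 9.129217687670181
shift cm [-0.26 -0.22  0.19] turn [ 0.62 -0.26 -0.01]
```

Call:
servo_tool(plan=[[0, [0, -0.4, 0], [0, 0, 0]], [0, [0, -0.4, 0], [0, 0, 0]], [0, [0, -0.4, 0], [0, 0, 0]], [0, [0, -0.4, 0], [0, 0, 0]]])

```text
time_s: 21.0
tool_pos: [0.443, 0.0461, 0.0522]
tool_rot: [176.9, -0.5, 80.0]
force: [16.8, -1.2, -19.3]
grip_width: 0.0093
```

```bash
python3 go.py .44 .044 .05 80
```

```text
t 21.0 pos [443.02  46.11  52.24] rot [176.91  -0.5   79.97] F [ 16.79  -1.18 -19.26] w 9.250944782077688
shift cm [-0.26 -0.27  0.21] turn [ 3.09 -0.5  -0.04]
```

It's at its stop: 17 N and no further travel. Relax, release, lift.

Call:
servo_tool(plan=[[0, [0, 0, 0], [1, 0, 0]], [0.6, [0, 0, 0], [0, 0, 0]], [0.6, [0, 0, 0], [0, 0, 0]], [0.6, [0, 0, 0], [0, 0, 0]], [0.6, [0, 0, 0], [0, 0, 0]], [0.6, [0, 0, 0], [0, 0, 0]], [0.6, [0, 0, 0], [0, 0, 0]], [0.6, [0, 0, 0], [0, 0, 0]], [0.6, [0, 0, -0.8], [0, 0, 0]], [0.6, [0, 0, -1], [0, 0, 0]], [0.6, [0, 0, -1.5], [0, 0, 0]], [0.6, [0, 0, -2], [0, 0, 0]], [0.6, [0, 0, -2.5], [0, 0, 0]], [0.6, [0, 0, -2.5], [0, 0, 0]], [0.6, [0, 0, -2.5], [0, 0, 0]], [0.6, [0, 0, 0], [0, 0, 0]], [0.6, [0, 0, 0], [0, 0, 0]]])

```text
time_s: 22.42
tool_pos: [0.4342, 0.0444, 0.1923]
tool_rot: [178.0, -0.5, 79.9]
force: [0.2, -0.6, -0.2]
grip_width: 0.0522
```

```bash
python3 go.py .44 .044 .2 80; python3 - <<'E'
from h import *
S=cam('scene');T=cam('top')
a=np.radians(-10.2);bx=np.array([np.cos(a),np.sin(a)]);by=np.array([-np.sin(a),np.cos(a)])
o=np.array([.632,.0095]);h=cv2.cvtColor(S['image'],cv2.COLOR_BGR2HSV)[...,1].copy()
D=np.arange(-.22,-.16,.002)
for y in(-.03,0,.03):
    s=np.array([cv2.getRectSubPix(h,(1,1),proj(S,[*(o+bx*d+by*y),.065]))[0,0] for d in D]);print(y,D[s<80])
i=np.hstack([T['image'][80:280,60:300],S['image'][130:330,200:440]]);cv2.imwrite('pics/d.png',cv2.resize(i,(800,333)))
E
```

```text
t 22.4167 pos [434.21  44.35 192.25] rot [177.96  -0.46  79.89] F [ 0.23 -0.59 -0.2 ] w 52.19363305969003
shift cm [ 0.07  0.6  -0.75] turn [ 2.04 -0.46 -0.12]
-0.03 [-0.2   -0.198 -0.196 -0.194 -0.192 -0.19  -0.188]
0 [-0.2   -0.198 -0.196 -0.194 -0.192 -0.19  -0.188]
0.03 [-0.198 -0.196 -0.194 -0.192 -0.19  -0.188]
```

View pics/d.png

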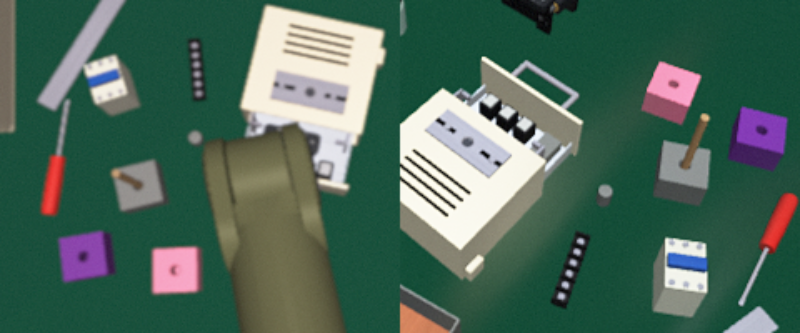

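The picture shows the tray far out (56 mm beyond where it popped to), the dowel upright in the stand, and bystanders unmoved. As a last check I'll measure total travel against the first image and the dowel's pixels.

```bash
python3 - <<'E'
from h import *
S=cam('scene');a=np.radians(-10.2);bx=np.array([np.cos(a),np.sin(a)]);o=np.array([.632,.0095])
D=np.arange(-.22,-.09,.001)
i0=cv2.imread('pics/scene0.png')
for im in(i0,S['image']):
    h=cv2.cvtColor(im,cv2.COLOR_BGR2HSV);s=np.array([cv2.getRectSubPix(h[...,1].copy(),(1,1),proj(S,[*(o+bx*d),.065]))[0,0] for d in D])
    k=D[s<90];print('bar',k[0],k[k<k[0]+.015][-1])
    m=((h[...,0]<22)&(h[...,1]>70)).astype(np.uint8);w=np.zeros_like(m);cv2.circle(w,(370,235),45,1,-1);m&=w
    k=max(cv2.findContours(m,0,2)[0],key=cv2.contourArea);print('dowel',cv2.boundingRect(k))
d=cv2.absdiff(i0,S['image']).max(2);print('relay/jar/lamp/gland/strip/breaker/driver diffs',[(d[y-18:y+18,x-18:x+18]>60).sum() for x,y in((127,173),(193,136),(151,124),(323,247),(303,292),(370,298),(425,275))])
E
```

```text
bar -0.11599999999999991 -0.1039999999999999
dowel (368, 198, 17, 34)
bar -0.19999999999999998 -0.18799999999999997
dowel (369, 198, 16, 34)
relay/jar/lamp/gland/strip/breaker/driver diffs [np.int64(0), np.int64(0), np.int64(0), np.int64(0), np.int64(0), np.int64(0), np.int64(0)]
```

Total travel is 84 mm, the dowel is back in the same place at the same height, and no bystander changed. Handing in.

```bash
python3 -c "
from cell import env
print(env.sign_off())"
```

```text
the job is handed in; nothing more can be done
None
```

The job is done and handed in at about 22.5 s. I pressed the catch through the hole with the dowel and the tray sprang out. I then put the dowel back in its stand and pulled the tray to its stop. The dowel went back before the pull rather than after it, which the judged order allows.

**Last checks:**
- **Press force:** the highest reading I took while pressing was about 10 N, against the 35 N limit.
- **Tray:** the handle bar has moved 84 mm between the first and last images (77 mm needed). At the end of the pull it held still against 17 N sideways force (about 26 N in all).
- **Dowel:** its image outline is within 1 pixel of where it started, so it is fully down and upright.
- **Bystanders:** the image areas around all seven showed no change.
- **Arm:** the gripper is open and clear of everything, about 0.19 m above the bench.

**Not checked or disagreeing:**
- I did not see the catch spring back up directly. I only know the dowel is fully out of the hole.
- The handle bar measured about 10 mm further in front of the box than the description implies. I used the measured position, and the grip on the bar held.

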